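# Start the wet glass grinder from its switch pods

### The arm

A 7-joint arm with a two-finger parallel gripper is mounted at the origin on the work surface. World frame = base frame: x ahead of the robot, y to its left, z up, the work surface at z = 0. Lengths are in m, angles in rad, forces in N, time in s.
With the tool pointing down it reaches from about 0.4 to 0.85 m from the base axis. Payload 10.4 kg.
Tool frame: the origin (TCP) lies between the finger pads; the fingertips stand 11 mm ahead of it and the grasp point (between the pads) lies 8 mm behind it (r.tcp_to_tips is the distance from the TCP to the fingertips, in m); z points along the fingers, y is the line along which they close (so a half turn about z gives the same grasp; the last joint's range is limited). The gripper opens to 87 mm and grips with 3 to 60 N. Pads are 19 mm wide; open, the fingers measure 117 mm over their backs; the gripper's body (75 mm by 190 mm) begins 51 mm behind the grasp point.
Start: joints at [-1.28, 0.332, -0.065, 1.46, 0.022, 1.35, -0.088], TCP at [0.193, 0.595, 0.234] pointing down, gripper open.
Joint ranges: [-2.6, 2.6], [-0.5, 2.12], [-1.47, 1.34], [0.16, 2.42], [-1.27, 4.41], [0.06, 2.06], [-2.6, 2.6]. Speed limits (rad/s): [2.22, 2.22, 2.79, 2.79, 3.14, 3.14, 3.14].

### API

Orientations are given as a unit quaternion [x, y, z, w].
In Python, from bench import r gives the robot as it stands. The module is installed in compiled form; this text tells all that it offers.
- The arm moves only by the shell command python3 -m crank 'ROWS' [FORCE]. ROWS is JSON, a list of rows, each an object of numbers: "claw": the closure, from -1 (fully open) to 1 (shut); "dx", "dy", "dz": the shift along the tool's x, y, z each as a share of 3 cm, from -1 to 1; "ax", "ay", "az": the turn, a rotation vector about the tool's x, y, z each as a share of 6 degrees, from -1 to 1. A call has 1 to 8 rows; each row shifts and turns the commanded pose from where the row before left it, along the tool's axes as they then stand; what a row does not reach is not made up. A row lasts 1/12 s, in which the tool goes at most 41.7 mm and 7.16 degrees, less where a joint would pass 70% of its speed; a pose out of reach is approached as far as the arm can. A call with a number of a shift or a turn outside -1 to 1 is refused whole. A call with a gripper value outside its range is refused whole. The fingers move at their own pace and stop on an object; FORCE is the grip in N (left out, the last holds). Time passes only in rows, so rows that do not move let the fingers close. It gives the time, the measured TCP pose, the force, the opening and the grip force at its end, in the units of the state.
- r.read_state(): the state, without advancing time (a new reading comes with each control period).
- r.camera(name): name is "scene" or "top"; returns a dict with "color" (480x640x3 uint8, red, green, blue), "mtx" (3x3 intrinsics, pixels), "k1" (the pictures are not rectified: a ray, as slopes to the right and down, at radius r is drawn at 1 + k1 r^2 times it, then the intrinsics apply), "R" (3x3) and "t" (3): a world point X has camera coordinates R X + t. Camera axes: x right, y down, z forward; pixel columns grow to the right and rows downward; lengths in m; the calibration is good to about 2 mm. A picture is of the moment at which its call begins. There is no depth.
- r.close_job(): hands the job in; it is judged then, once.
The state is a dict: "time": time; "joint_positions": joint angles; "joint_vel": joint speeds; "joint_torque": joint torques, N m; "ee_pos": TCP position; "eef_rot": TCP orientation; "ft_force": force on the tool from outside, world axes, zero at the start; "torque": the same for the moment, N m; "width": finger opening in m; "grip_force": force on a finger pad.
Only numpy, scipy, OpenCV 4.12 (cv2) and the standard library are available. Lean on these libraries where they do the work, as an engineer would, in place of code of your own. Each camera call takes 0.05 s, during which the arm holds its last target. There are 200 camera calls.

### The job

Start the wet glass grinder from the switch pods on the bench, using presses only: first press down the raised end of the rocker until the rocker has tipped fully over, then push the square pump key all the way down so that it stays down, and then press the small round flat-topped start button fully down, keep it down for about half a second and let it come back up. Keep to that order, leave the wide mushroom stop button unpressed, and do not lift or shove the pods or disturb the glass and pieces lying among them.

Things in the scene. Friction and masses are not known exactly. Their poses are not given: they have to be found in the camera images.
- rocker (a joint): Mains rocker, rad: about 0 to 0.06 at the start (off), 0.4 when fully tipped over (on, hard stop). It stays where it is left; pressing 2 to 3 N near the raised end tips it. It never springs back.
- rocker_end (a point): Point on top of the rocker's raised half, on its centre line, 25 mm out from the pivot. The rocker is a shallow V of two plates, each 32 mm long, 28 wide, 5 thick; the pivot is 46 mm above the bench over the pod's centre. At the start this half slopes up about 0.4 rad (point 58 mm above the bench), the other lies flat; fully tipped, this half is flat (point at 48.5 mm).
- rocker_pod: The pod that carries the V-shaped rocker, which lies along the pod's x axis with the raised end at +x. It is a dark grey die-cast box, 76 x 76 mm and 40 mm high, about 0.9 kg, standing loose on the bench top; origin at the centre of its underside, z up. 
- pump_key (a joint): Square pump key, m pressed: 0 to 0.001 at the start, 0.008 when fully down (hard stop). Stiff push of about 3 N all the way; it stays where it is left and does not spring back.
- key_top (a point): Centre of the top face of the square key, 34 x 34 mm, in the middle of its pod; 54 mm above the bench when up, 46 mm when fully down.
- key_pod: The pod that carries the square key. It is a dark grey die-cast box, 76 x 76 mm and 40 mm high, about 0.9 kg, standing loose on the bench top; origin at the centre of its underside, z up. 
- start_button (a joint): Start button, m pressed: 0 up, 0.006 fully down (hard stop). Sprung: needs about 1 N to begin and 4.5 N fully down, and comes back up when let go.
- start_top (a point): Centre of the flat top of the start button, a plain round button of 26 mm diameter in the middle of its pod; 52 mm above the bench when up.
- start_pod: The pod that carries the small round start button. It is a dark grey die-cast box, 76 x 76 mm and 40 mm high, about 0.9 kg, standing loose on the bench top; origin at the centre of its underside, z up. 
- stop_button (a joint): Mushroom stop button, m pressed: 0 up, 0.006 fully down, sprung. To be left unpressed.
- stop_top (a point): Centre of the top of the stop button, a wide mushroom head of 42 mm diameter on a thin neck, in the middle of its pod; 63 mm above the bench.
- stop_pod: The pod that carries the mushroom stop button. It is a dark grey die-cast box, 76 x 76 mm and 40 mm high, about 0.9 kg, standing loose on the bench top; origin at the centre of its underside, z up. 
- soapstone: Pale soapstone marker block, 80 x 16 x 16 mm, lying loose along its x; origin at the centre of its underside. Bystander.
- jewel: Blue glass jewel, a faceted dome 30 mm across and 12 mm high, loose; origin at the centre of its underside. Bystander.
- came: Short copper came end, H section 12 x 12 mm, 60 mm long along its x, loose; origin at the centre of its underside. Bystander.
- pentagon: Flat ruby glass pentagon, 64 mm across its corner circle, 5 mm thick, loose; origin at the centre of its underside. Bystander.
Not all that is in view belongs to the job. Leave any brown look-alike of the rocker_pod alone. Leave any orange look-alike of the start_pod alone.

How it is judged:
On the way, in this order (a step that is already met when the one before it is completed fails the run):
1. the rocker is tipped fully over (value of joint rocker above 0.34 rad), for 0.1 s.
2. the square pump key is pushed all the way down, with the rocker on (value of joint pump_key above 0.0068 m and value of joint rocker above 0.34 rad), for 0.1 s.
3. the start button is pressed fully down and kept down 0.4 s, with rocker on and key down (all of step 2 and value of joint start_button above 0.005 m), for 0.4 s.
At the end, for the whole second after the job is handed in: The rocker is tipped over (at least 0.34 of 0.4 rad), the square key is down (at least 6.8 of 8 mm), the start and stop buttons are up (within 1 mm), and the pods stand flat and at rest; pods and bystanders are within 20 mm of where they began (all of step 2 and value of joint each of start_button, stop_button below 0.001 m and distance of each of rocker_pod, key_pod, start_pod, stop_pod, soapstone, jewel, came, pentagon from where it was at the start of the episode below 0.02 m and angle between each of rocker_pod, key_pod, start_pod, stop_pod's own z axis and vertical below 0.05 rad and linear speed of each of rocker_pod, key_pod, start_pod, stop_pod below 0.02 m/s); the robot touches nothing.
It fails at once if the pump key is pressed before the rocker is on (value of joint pump_key above 0.003 m and value of joint rocker below 0.3 rad).
It fails at once if the start button is pressed before the rocker is on and the pump key down (value of joint start_button above 0.0025 m and (value of joint rocker below 0.3 rad or value of joint pump_key below 0.006 m)).
It fails at once if the mushroom stop button is pressed (value of joint stop_button above 0.002 m).
It fails at once if a pod is lifted, tipped or shoved more than 20 mm (height (world z) of any of rocker_pod, key_pod, start_pod, stop_pod above 0.008 m or distance of any of rocker_pod, key_pod, start_pod, stop_pod from where it was at the start of the episode above 0.02 m or angle between any of rocker_pod, key_pod, start_pod, stop_pod's own z axis and vertical above 0.15 rad).
It fails at once if a bystander is lifted or moved more than 20 mm (height (world z) of any of soapstone, jewel, came, pentagon above 0.008 m or distance of any of soapstone, jewel, came, pentagon from where it was at the start of the episode above 0.02 m).
It also fails if it takes over 40 s, if anything falls off the work surface, if the arm or the gripper's body presses on something with over 40 N, if the wrist force passes 120 N, or if a joint passes its speed limit or range.

## Working session

There is one attempt and no reset: what is moved stays moved. The work goes in short steps, Python scripts to look and compute and a shell command to move; the robot and the scene stay as the last step left them, time stands still between calls to the robot, and variables do not carry over. Pictures are saved under pics/ and viewed, at most 10 in all, crops included, and the job is handed in when it is done.

```bash
mkdir -p pics; python3 - <<'E'
from bench import r
import cv2
for n in("scene","top"):
    c=r.camera(n); cv2.imwrite(f"pics/{n}0.png",c["color"][:,:,::-1]); print(n,c["mtx"].tolist(),c["k1"],c["R"].round(3).tolist(),c["t"])
s=r.read_state();print(s["ee_pos"],s["eef_rot"],s["width"],s["time"],r.tcp_to_tips)
E
```

```text
scene [[440.0210210490994, 0.0, 317.7866464201625], [0.0, 440.0210210490994, 237.25815182720353], [0.0, 0.0, 1.0]] -0.0009159463877904824 [[0.758, 0.653, -0.015], [0.53, -0.629, -0.569], [-0.381, 0.423, -0.822]] [-0.42985356 -0.24538251  1.13254883]
top [[479.1659848508029, 0.0, 312.8862717281498], [0.0, 479.1659848508029, 238.488078256917], [0.0, 0.0, 1.0]] 0.029399578151039205 [[-0.016, -0.999, -0.046], [-0.994, 0.02, -0.11], [0.111, 0.044, -0.993]] [0.02836588 0.55374846 0.77405854]
[0.1928392  0.59417179 0.23286651] [ 1.56259260e-01  9.87715889e-01 -6.02345585e-04 -5.97951317e-05] 0.08726358026445151 0.1 0.011
```

View pics/scene0.png

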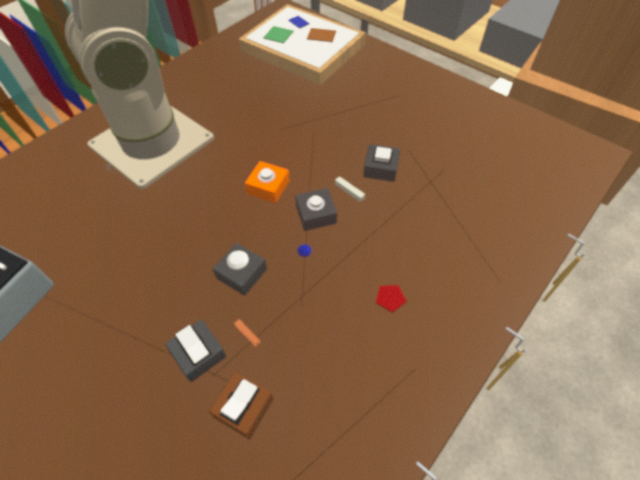

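View pics/top0.png

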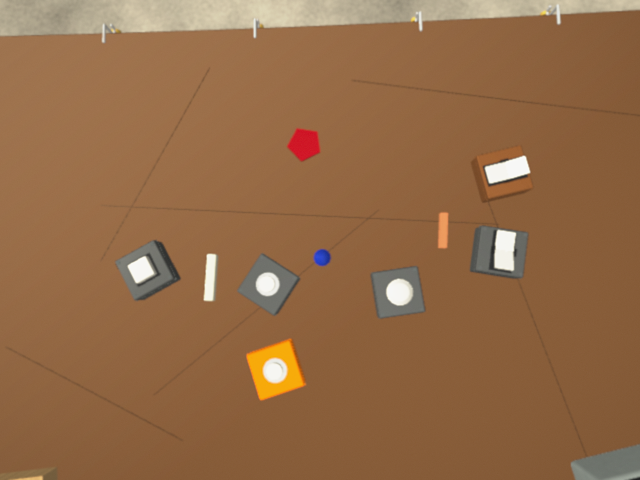

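Candidates, by top-view pixel:
- **Rocker:** dark pod at (499,251), brown look-alike at (503,172). I choose the dark one.
- **Start:** dark pod with the small button at (267,284), orange look-alike at (275,370), mushroom stop at (399,292). I choose (267,284).
- **Key:** dark pod with the square key at (142,270).

Next I check a close crop and measure positions.

```bash
cat > h.py <<'E'
import numpy as np,cv2
def ray(c,p):
    K,k=c["mtx"],c["k1"]
    uv=cv2.undistortPoints(np.float64([[p]]),K,np.float64([k,0,0,0]))[0,0]
    R,t=c["R"],c["t"]; return -R.T@t, R.T@np.r_[uv,1]
def plane(c,p,z):
    o,d=ray(c,p); return o+d*(z-o[2])/d[2]
def two(a,pa,b,pb):
    o1,d1=ray(a,pa);o2,d2=ray(b,pb);d1/=np.linalg.norm(d1);d2/=np.linalg.norm(d2)
    s=np.linalg.lstsq(np.c_[d1,-d2],o2-o1,rcond=None)[0]
    A,B=o1+s[0]*d1,o2+s[1]*d2; return (A+B)/2,np.linalg.norm(A-B)
def white(img,box):
    x,y,w,h=box; g=img[y:y+h,x:x+w].min(2)
    n,l,st,ce=cv2.connectedComponentsWithStats((g>130).astype(np.uint8))
    i=1+st[1:,4].argmax(); m=(l==i).astype(np.uint8)
    cn=max(cv2.findContours(m,0,2)[0],key=len)
    rc=cv2.minAreaRect(cn); return ce[i]+[x,y],st[i,4],np.array(rc[0])+[x,y],rc[1:],cv2.boxPoints(rc)+[x,y]
E
python3 - <<'E'
from bench import r
from h import *
a,b=r.camera("scene"),r.camera("top")
bx={"rocker":((165,318,60,62),(470,222,60,58)),"key":((360,140,45,42),(112,238,70,64)),"start":((292,186,48,44),(238,252,62,64)),"stop":((214,244,52,50),(370,264,56,56))}
hz={"rocker":.05,"key":.054,"start":.052,"stop":.063}
for n,(p,q) in bx.items():
    A,B=white(a["color"],p),white(b["color"],q)
    print(n,"sc",A[0].round(1),A[1],"top",B[0].round(1),B[1],B[3],"\n tri",*two(a,A[0],b,B[0]),"\n pl",plane(a,A[0],hz[n]),plane(b,B[0],hz[n]))
    if n=="rocker" or n=="key": print(A[4].round(1).tolist(),B[4].round(1).tolist())
def crop(c,x,y,w,h,s): return cv2.resize(c["color"][y:y+h,x:x+w,::-1],(s,s),interpolation=cv2.INTER_CUBIC)
cv2.imwrite("pics/crop1.png",np.hstack([crop(a,160,312,70,70,390),crop(b,465,216,70,70,390)]))
E
```

```text
rocker sc [191.8 343.7] 643 top [504.3 249.7] 769 ((20.02342987060547, 40.2963752746582), 3.5763344764709473) 
 tri [ 0.52735206 -0.28810795  0.05247158] 0.0005508619270157357 
 pl [ 0.52594532 -0.28809965  0.05      ] [ 0.52770933 -0.288733    0.05      ]
[[174.4, 334.1], [189.6, 323.9], [209.3, 353.5], [194.1, 363.6]] [[493.0, 269.0], [495.5, 228.8], [515.5, 230.0], [513.0, 270.2]]
key sc [382.8 152.7] 187 top [140.5 269.4] 483 ((21.913463592529297, 21.913463592529297), 63.43495178222656) 
 tri [0.50680075 0.30277834 0.05224487] 0.0011923076158951195 
 pl [0.50797332 0.30181239 0.054     ] [0.50633206 0.30154881 0.054     ]
[[374.1, 157.4], [376.1, 145.4], [391.5, 147.9], [389.5, 159.9]] [[125.8, 264.6], [145.4, 254.8], [155.2, 274.4], [135.6, 284.2]]
start sc [315.3 202.6] 224 top [267.1 283.8] 484 ((24.0, 24.0), 90.0) 
 tri [0.47952389 0.09448086 0.04310954] 0.0004052939637291644 
 pl [0.48451831 0.08929436 0.052     ] [0.4792305  0.09306471 0.052     ]
stop sc [237.4 259.3] 342 top [399.1 291.7] 602 ((27.0, 26.0), 90.0) 
 tri [ 0.46343366 -0.11880019  0.05624868] 0.0003819578978707201 
 pl [ 0.4674844  -0.12082291  0.063     ] [ 0.46332859 -0.11806415  0.063     ]
```

View pics/crop1.png

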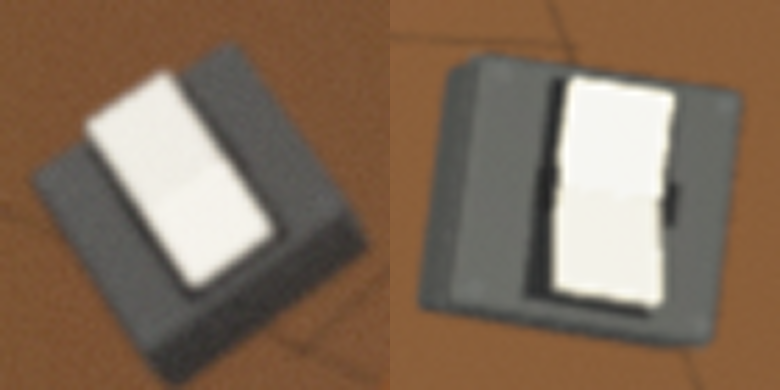

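```bash
python3 - <<'E'
from bench import r
from h import *
a,b=r.camera("scene"),r.camera("top")
# crop px -> image px ; corners read from crop
S=lambda x,y:(160+x*70/390,312+y*70/390); T=lambda x,y:(465+(x-390)*70/390,216+y*70/390)
prs={"near L":((88,125),(555,293)),"near R":((165,72),(660,308)),"far L":((195,290),(567,75)),"far R":((272,235),(675,92)),}
# scene near edge ends: correspond robot-side end; left/right decided by y
import itertools
for e in(("near L","near R"),("far L","far R")):
  for i,j in itertools.product(e,e):
    print("scene",i,"top",j,*two(a,S(*prs[i][0]),b,T(*prs[j][1])))
# pod top-face corners in top view at z=.04
for p in((475,57),(742,92),(715,345),(450,307)): print(plane(b,T(*p),.04))
E
python3 - <<'E'
from bench import r
import cv2,numpy as np
a,b=r.camera("scene"),r.camera("top")
f=lambda c,x,y,w,h:cv2.resize(c["color"][y:y+h,x:x+w,::-1],(390,390),interpolation=cv2.INTER_CUBIC)
cv2.imwrite("pics/crop2.png",np.vstack([np.hstack([f(b,112,236,66,66),f(b,236,250,66,66)])]))
E
```

```text
scene near L top near L [ 0.4921251  -0.28570281  0.03806197] 0.022618407722227483
scene near L top near R [ 0.49360832 -0.29707429  0.0570812 ] 0.002894616244356367
scene near R top near L [ 0.49806661 -0.26917505  0.05596622] 0.0018604611578804057
scene near R top near R [ 0.50007849 -0.28021738  0.07702263] 0.026116468500853543
scene far L top far L [ 0.55655785 -0.29690647  0.02863929] 0.024911839417116725
scene far L top far R [ 0.55599683 -0.3088428   0.04734292] 0.002458273482698989
scene far R top far L [ 0.56101483 -0.28063115  0.04537195] 0.0004748363319341434
scene far R top far R [ 0.56088212 -0.29218     0.06645799] 0.025645877447692478
[ 0.56770799 -0.25620087  0.04      ]
[ 0.55573736 -0.33157656  0.04      ]
[ 0.48251154 -0.31927479  0.04      ]
[ 0.49462821 -0.24515164  0.04      ]
```

View pics/crop2.png

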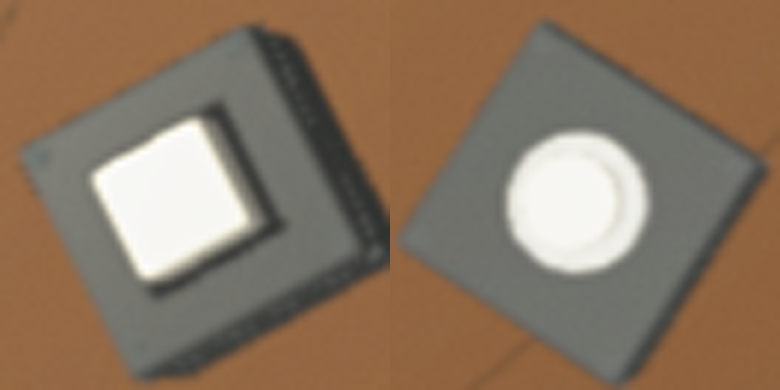

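The robot-side end of the rocker stands higher (z 57 mm against 46 mm), so it is the raised end. The second crop shows the square key's top face centred near top-view (141,270), and the round start top near (266.5,284.4) with its collar.

```bash
python3 - <<'E'
from bench import r
from h import *
b=r.camera("top")
T=lambda x,y,ox,oy,x0:(ox+(x-x0)*66/390,oy+y*66/390)
print("key",plane(b,T(173,200,112,236,0),.054),np.mean([plane(b,T(*p,112,236,0),.04) for p in((22,152),(250,28),(365,250),(140,378))],0))
print("start",plane(b,T(570,203,236,250,390),.052),np.mean([plane(b,T(*p,236,250,390),.04) for p in((545,22),(765,168),(620,382),(400,240))],0))
E
python3 -m crank '[{"claw":1,"dx":-0.9,"dy":-0.9},{"claw":1,"dx":-0.9,"dy":-0.9},{"claw":1,"dx":-0.9,"dy":-0.9},{"claw":1,"dx":-0.9,"dy":-0.9},{"claw":1,"dx":-0.9,"dy":-0.9},{"claw":1,"dx":-0.9,"dy":-0.9},{"claw":1,"dx":-0.9,"dy":-0.9},{"claw":1,"dx":-0.9,"dy":-0.9}]' 20
```

```text
key [0.50564828 0.30017608 0.054     ] [0.50590136 0.29981418 0.04      ]
start [0.47836868 0.0941747  0.052     ] [0.47872334 0.09243887 0.04      ]invalid input at $[0]: expected keys claw, dx, dy, dz, ax, ay, az
```

```bash
python3 -m crank '[{"claw":1,"dx":-0.9,"dy":-0.9,"dz":0,"ax":0,"ay":0,"az":0},{"claw":1,"dx":-0.9,"dy":-0.9,"dz":0,"ax":0,"ay":0,"az":0},{"claw":1,"dx":-0.9,"dy":-0.9,"dz":0,"ax":0,"ay":0,"az":0},{"claw":1,"dx":-0.9,"dy":-0.9,"dz":0,"ax":0,"ay":0,"az":0},{"claw":1,"dx":-0.9,"dy":-0.9,"dz":0,"ax":0,"ay":0,"az":0},{"claw":1,"dx":-0.9,"dy":-0.9,"dz":0,"ax":0,"ay":0,"az":0},{"claw":1,"dx":-0.9,"dy":-0.9,"dz":0,"ax":0,"ay":0,"az":0},{"claw":1,"dx":-0.9,"dy":-0.9,"dz":0,"ax":0,"ay":0,"az":0}]' 20
```

```text
time: 1.12
ee_pos: [0.3322, 0.3206, 0.2338]
eef_rot: [0.156, 0.988, 0.0, 0.0]
ft_force: [0.9, 0.0, 0.2]
width: 0.0415
grip_force: 0.0
```

```bash
python3 -m crank '[{"claw":1,"dx":-0.7,"dy":-1,"dz":0,"ax":0,"ay":0,"az":0},{"claw":1,"dx":-0.7,"dy":-1,"dz":0,"ax":0,"ay":0,"az":0},{"claw":1,"dx":-0.7,"dy":-1,"dz":0,"ax":0,"ay":0,"az":0},{"claw":1,"dx":-0.7,"dy":-1,"dz":0,"ax":0,"ay":0,"az":0},{"claw":1,"dx":-0.7,"dy":-1,"dz":0,"ax":0,"ay":0,"az":0},{"claw":1,"dx":-0.7,"dy":-1,"dz":0,"ax":0,"ay":0,"az":0},{"claw":1,"dx":-0.7,"dy":-1,"dz":0,"ax":0,"ay":0,"az":0},{"claw":1,"dx":-0.7,"dy":-1,"dz":0,"ax":0,"ay":0,"az":0}]'
python3 -m crank '[{"claw":1,"dx":-0.7,"dy":-1,"dz":0,"ax":0,"ay":0,"az":0},{"claw":1,"dx":-0.7,"dy":-1,"dz":0,"ax":0,"ay":0,"az":0},{"claw":1,"dx":-0.7,"dy":-1,"dz":0,"ax":0,"ay":0,"az":0},{"claw":1,"dx":-0.7,"dy":-1,"dz":0,"ax":0,"ay":0,"az":0},{"claw":1,"dx":-0.7,"dy":-1,"dz":0,"ax":0,"ay":0,"az":0},{"claw":1,"dx":-0.7,"dy":-1,"dz":0,"ax":0,"ay":0,"az":0},{"claw":1,"dx":-0.7,"dy":-1,"dz":0,"ax":0,"ay":0,"az":0},{"claw":1,"dx":-0.6,"dy":-1,"dz":0,"ax":0,"ay":0,"az":0}]'
python3 -m crank '[{"claw":1,"dx":-0.2,"dy":-1,"dz":0.5,"ax":0,"ay":0,"az":0},{"claw":1,"dx":0,"dy":-0.4,"dz":0.9,"ax":0,"ay":0,"az":0},{"claw":1,"dx":0,"dy":0,"dz":1,"ax":0,"ay":0,"az":0},{"claw":1,"dx":0,"dy":0,"dz":0.7,"ax":0,"ay":0,"az":0},{"claw":1,"dx":0,"dy":0,"dz":0,"ax":0,"ay":0,"az":0},{"claw":1,"dx":0,"dy":0,"dz":0,"ax":0,"ay":0,"az":0}]'
```

```text
time: 1.78
ee_pos: [0.4176, 0.0404, 0.2338]
eef_rot: [0.156, 0.988, 0.0, 0.0]
ft_force: [0.2, 0.5, -0.4]
width: 0.0007
grip_force: 0.0
time: 2.45
ee_pos: [0.501, -0.2385, 0.2338]
eef_rot: [0.156, 0.988, -0.0, 0.001]
ft_force: [0.7, 1.2, 1.3]
width: 0.0004
grip_force: 0.0
time: 2.95
ee_pos: [0.4926, -0.2786, 0.1404]
eef_rot: [0.156, 0.988, 0.0, -0.001]
ft_force: [1.2, 0.2, 1.4]
width: 0.0006
grip_force: 0.0
```

```bash
python3 -m crank '[{"claw":1,"dx":-0.3,"dy":-0.1,"dz":0.7,"ax":0,"ay":0,"az":0},{"claw":1,"dx":0,"dy":0,"dz":0.8,"ax":0,"ay":0,"az":0},{"claw":1,"dx":0,"dy":0,"dz":0.5,"ax":0,"ay":0,"az":0},{"claw":1,"dx":0,"dy":0,"dz":0,"ax":0,"ay":0,"az":0},{"claw":1,"dx":0,"dy":0,"dz":0,"ax":0,"ay":0,"az":0}]'
python3 - <<'E'
from bench import r
from h import *
a,b=r.camera("scene"),r.camera("top")
f=lambda c,x,y,w,h:cv2.resize(c["color"][y:y+h,x:x+w,::-1],(390,390),interpolation=cv2.INTER_CUBIC)
cv2.imwrite("pics/crop3.png",np.hstack([f(a,150,290,100,100),f(b,450,200,100,100)]))
E
```

```text
time: 3.37
ee_pos: [0.5014, -0.2845, 0.082]
eef_rot: [0.156, 0.988, -0.0, 0.001]
ft_force: [-0.3, -0.6, -0.1]
width: 0.0005
grip_force: 0.0
```

View pics/crop3.png

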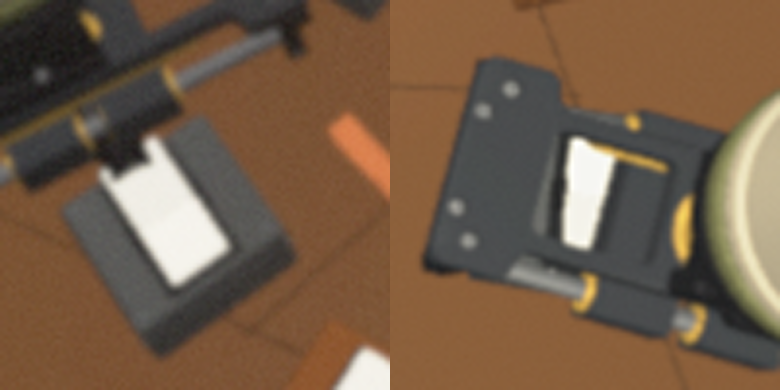

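The scene crop shows the closed fingertips over the middle of the raised end, near (125,160). Pressing now.

```bash
python3 -m crank '[{"claw":1,"dx":0,"dy":0,"dz":0.2,"ax":0,"ay":0,"az":0},{"claw":1,"dx":0,"dy":0,"dz":0.2,"ax":0,"ay":0,"az":0},{"claw":1,"dx":0,"dy":0,"dz":0.15,"ax":0,"ay":0,"az":0},{"claw":1,"dx":0,"dy":0,"dz":0.1,"ax":0,"ay":0,"az":0},{"claw":1,"dx":0,"dy":0,"dz":0,"ax":0,"ay":0,"az":0},{"claw":1,"dx":0,"dy":0,"dz":0,"ax":0,"ay":0,"az":0}]'
```

```text
time: 3.97
ee_pos: [0.5006, -0.2844, 0.0608]
eef_rot: [0.156, 0.988, 0.0, -0.0]
ft_force: [0.4, -0.5, -0.5]
width: 0.0004
grip_force: 0.0
```

```bash
python3 -m crank '[{"claw":1,"dx":0,"dy":0,"dz":0.1,"ax":0,"ay":0,"az":0},{"claw":1,"dx":0,"dy":0,"dz":0.05,"ax":0,"ay":0,"az":0},{"claw":1,"dx":0,"dy":0,"dz":0,"ax":0,"ay":0,"az":0},{"claw":1,"dx":0,"dy":0,"dz":0,"ax":0,"ay":0,"az":0}]'
```

```text
time: 4.3
ee_pos: [0.5011, -0.2847, 0.0593]
eef_rot: [0.156, 0.988, 0.001, 0.001]
ft_force: [-13.0, 7.6, 34.0]
width: 0.0003
grip_force: 17.6
```

Hard stop reached at the expected height. Lifting clear and checking.

```bash
python3 -m crank '[{"claw":1,"dx":0,"dy":0,"dz":-0.5,"ax":0,"ay":0,"az":0},{"claw":1,"dx":0,"dy":0,"dz":-1,"ax":0,"ay":0,"az":0},{"claw":1,"dx":0,"dy":0,"dz":-1,"ax":0,"ay":0,"az":0},{"claw":1,"dx":0,"dy":0.8,"dz":-0.8,"ax":0,"ay":0,"az":0},{"claw":1,"dx":0,"dy":1,"dz":0,"ax":0,"ay":0,"az":0},{"claw":1,"dx":0,"dy":1,"dz":0,"ax":0,"ay":0,"az":0},{"claw":1,"dx":0,"dy":1,"dz":0,"ax":0,"ay":0,"az":0},{"claw":1,"dx":0,"dy":1,"dz":0,"ax":0,"ay":0,"az":0}]'
python3 - <<'E'
from bench import r
from h import *
a,b=r.camera("scene"),r.camera("top")
f=lambda c,x,y,w,h:cv2.resize(c["color"][y:y+h,x:x+w,::-1],(390,390),interpolation=cv2.INTER_CUBIC)
cv2.imwrite("pics/crop4.png",np.hstack([f(a,160,312,70,70),f(b,465,216,70,70)]))
E
```

```text
time: 4.97
ee_pos: [0.5455, -0.1459, 0.1558]
eef_rot: [0.156, 0.988, 0.0, 0.0]
ft_force: [0.0, -0.7, 0.1]
width: 0.0007
grip_force: 0.0
```

View pics/crop4.png

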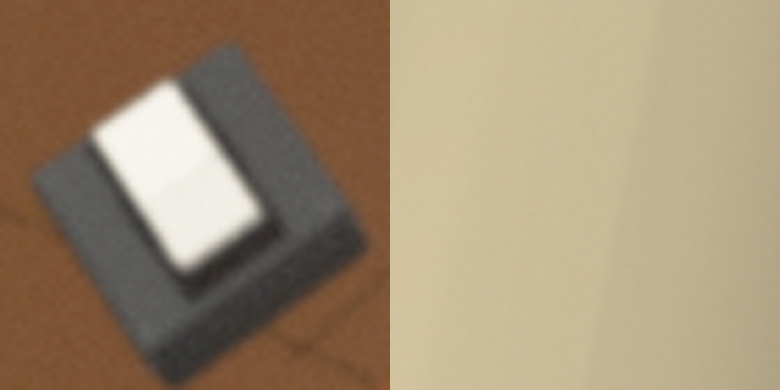

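The rocker is tipped: its near half is now flat, its far half is raised with shadow under it at (230,265), and the pod has not moved. Next, the key.

```bash
python3 -m crank '[{"claw":1,"dx":0.4,"dy":1,"dz":0,"ax":0,"ay":0,"az":0},{"claw":1,"dx":0.4,"dy":1,"dz":0,"ax":0,"ay":0,"az":0},{"claw":1,"dx":0.4,"dy":1,"dz":0,"ax":0,"ay":0,"az":0},{"claw":1,"dx":0.4,"dy":1,"dz":0,"ax":0,"ay":0,"az":0},{"claw":1,"dx":0.4,"dy":1,"dz":0,"ax":0,"ay":0,"az":0},{"claw":1,"dx":0.4,"dy":1,"dz":0,"ax":0,"ay":0,"az":0},{"claw":1,"dx":0.4,"dy":1,"dz":0,"ax":0,"ay":0,"az":0},{"claw":1,"dx":0.4,"dy":1,"dz":0,"ax":0,"ay":0,"az":0}]'
python3 -m crank '[{"claw":1,"dx":0.5,"dy":1,"dz":0,"ax":0,"ay":0,"az":0},{"claw":1,"dx":0.5,"dy":1,"dz":0,"ax":0,"ay":0,"az":0},{"claw":1,"dx":0.5,"dy":1,"dz":0,"ax":0,"ay":0,"az":0},{"claw":1,"dx":0.5,"dy":1,"dz":0,"ax":0,"ay":0,"az":0},{"claw":1,"dx":0.4,"dy":0.8,"dz":0,"ax":0,"ay":0,"az":0},{"claw":1,"dx":0.2,"dy":0.4,"dz":0,"ax":0,"ay":0,"az":0},{"claw":1,"dx":0,"dy":0,"dz":0,"ax":0,"ay":0,"az":0},{"claw":1,"dx":0,"dy":0,"dz":0,"ax":0,"ay":0,"az":0}]'
```

```text
time: 5.73
ee_pos: [0.5277, 0.1115, 0.1557]
eef_rot: [0.157, 0.988, 0.0, 0.0]
ft_force: [1.4, 0.6, 0.4]
width: 0.0005
grip_force: 0.0
time: 6.4
ee_pos: [0.5021, 0.2822, 0.1554]
eef_rot: [0.156, 0.988, -0.0, 0.0]
ft_force: [-0.0, -0.9, 0.7]
width: 0.0005
grip_force: 0.0
```

```bash
python3 -m crank '[{"claw":1,"dx":0.07,"dy":0.6,"dz":0.5,"ax":0,"ay":0,"az":0},{"claw":1,"dx":0,"dy":0,"dz":0.9,"ax":0,"ay":0,"az":0},{"claw":1,"dx":0,"dy":0,"dz":0.8,"ax":0,"ay":0,"az":0},{"claw":1,"dx":0,"dy":0,"dz":0.4,"ax":0,"ay":0,"az":0},{"claw":1,"dx":0,"dy":0,"dz":0,"ax":0,"ay":0,"az":0},{"claw":1,"dx":0,"dy":0,"dz":0,"ax":0,"ay":0,"az":0}]'
python3 - <<'E'
from bench import r
from h import *
a=r.camera("scene")
cv2.imwrite("pics/crop5.png",cv2.resize(a["color"][110:210,330:430,::-1],(500,500),interpolation=cv2.INTER_CUBIC))
E
```

```text
time: 6.9
ee_pos: [0.506, 0.2992, 0.078]
eef_rot: [0.157, 0.988, -0.0, 0.0]
ft_force: [1.3, 0.3, 0.4]
width: 0.0006
grip_force: 0.0
```

View pics/crop5.png

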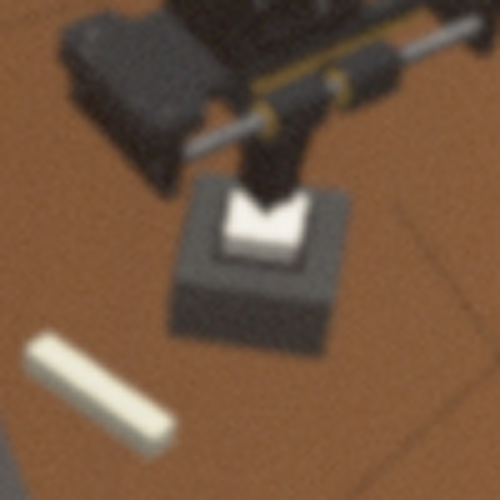

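The fingertips are centred over the square key, near (270,205). Pressing.

```bash
python3 -m crank '[{"claw":1,"dx":0,"dy":0,"dz":0.25,"ax":0,"ay":0,"az":0},{"claw":1,"dx":0,"dy":0,"dz":0.2,"ax":0,"ay":0,"az":0},{"claw":1,"dx":0,"dy":0,"dz":0.15,"ax":0,"ay":0,"az":0},{"claw":1,"dx":0,"dy":0,"dz":0.05,"ax":0,"ay":0,"az":0},{"claw":1,"dx":0,"dy":0,"dz":0,"ax":0,"ay":0,"az":0},{"claw":1,"dx":0,"dy":0,"dz":0,"ax":0,"ay":0,"az":0}]'
```

```text
time: 7.45
ee_pos: [0.5051, 0.3006, 0.0579]
eef_rot: [0.156, 0.988, -0.0, -0.0]
ft_force: [0.3, -0.6, 0.4]
width: 0.0003
grip_force: 0.0
```

```bash
python3 -m crank '[{"claw":1,"dx":0,"dy":0,"dz":0.05,"ax":0,"ay":0,"az":0},{"claw":1,"dx":0,"dy":0,"dz":0,"ax":0,"ay":0,"az":0}]'
```

```text
time: 7.62
ee_pos: [0.5052, 0.3007, 0.0574]
eef_rot: [0.156, 0.988, 0.0, -0.0]
ft_force: [-4.2, -2.6, 11.1]
width: 0.0006
grip_force: 5.7
```

```bash
python3 -m crank '[{"claw":1,"dx":0,"dy":0,"dz":0.02,"ax":0,"ay":0,"az":0},{"claw":1,"dx":0,"dy":0,"dz":0,"ax":0,"ay":0,"az":0},{"claw":1,"dx":0,"dy":0,"dz":0,"ax":0,"ay":0,"az":0}]'
```

```text
time: 7.87
ee_pos: [0.5052, 0.3007, 0.0574]
eef_rot: [0.156, 0.988, 0.0, -0.0]
ft_force: [-6.4, -4.2, 17.2]
width: 0.0007
grip_force: 8.6
```

Hard stop on the key. Lifting and moving to the start button.

```bash
python3 -m crank '[{"claw":1,"dx":0,"dy":0,"dz":-0.5,"ax":0,"ay":0,"az":0},{"claw":1,"dx":0,"dy":0,"dz":-1,"ax":0,"ay":0,"az":0},{"claw":1,"dx":0,"dy":0,"dz":-0.9,"ax":0,"ay":0,"az":0},{"claw":1,"dx":-0.2,"dy":-1,"dz":-0.4,"ax":0,"ay":0,"az":0},{"claw":1,"dx":-0.2,"dy":-1,"dz":0,"ax":0,"ay":0,"az":0},{"claw":1,"dx":-0.2,"dy":-1,"dz":0,"ax":0,"ay":0,"az":0},{"claw":1,"dx":-0.2,"dy":-1,"dz":0,"ax":0,"ay":0,"az":0},{"claw":1,"dx":-0.2,"dy":-1,"dz":0,"ax":0,"ay":0,"az":0}]'
python3 -m crank '[{"claw":1,"dx":-0.2,"dy":-1,"dz":0,"ax":0,"ay":0,"az":0},{"claw":1,"dx":-0.1,"dy":-0.8,"dz":0.1,"ax":0,"ay":0,"az":0},{"claw":1,"dx":0,"dy":0,"dz":0.5,"ax":0,"ay":0,"az":0},{"claw":1,"dx":0,"dy":0,"dz":0.5,"ax":0,"ay":0,"az":0},{"claw":1,"dx":0,"dy":0,"dz":0,"ax":0,"ay":0,"az":0},{"claw":1,"dx":0,"dy":0,"dz":0,"ax":0,"ay":0,"az":0}]'
```

```text
time: 8.53
ee_pos: [0.487, 0.1474, 0.1399]
eef_rot: [0.156, 0.988, 0.0, -0.0]
ft_force: [0.0, -0.0, 0.1]
width: 0.0005
grip_force: 0.0
time: 9.03
ee_pos: [0.479, 0.0945, 0.1067]
eef_rot: [0.156, 0.988, -0.0, -0.001]
ft_force: [-1.1, 0.6, 0.1]
width: 0.0006
grip_force: 0.0
```

```bash
python3 -m crank '[{"claw":1,"dx":0,"dy":0,"dz":0.6,"ax":0,"ay":0,"az":0},{"claw":1,"dx":0,"dy":0,"dz":0.4,"ax":0,"ay":0,"az":0},{"claw":1,"dx":0,"dy":0,"dz":0,"ax":0,"ay":0,"az":0},{"claw":1,"dx":0,"dy":0,"dz":0,"ax":0,"ay":0,"az":0}]'
python3 - <<'E'
from bench import r
from h import *
a=r.camera("scene")
f=lambda c,x,y,w,h:cv2.resize(c["color"][y:y+h,x:x+w,::-1],(390,390),interpolation=cv2.INTER_CUBIC)
cv2.imwrite("pics/crop6.png",np.hstack([f(a,345,125,70,70),f(a,280,160,80,80)]))
E
```

```text
time: 9.37
ee_pos: [0.4796, 0.0948, 0.0775]
eef_rot: [0.156, 0.988, -0.0, -0.0]
ft_force: [0.4, 0.0, -0.2]
width: 0.0005
grip_force: 0.0
```

View pics/crop6.png

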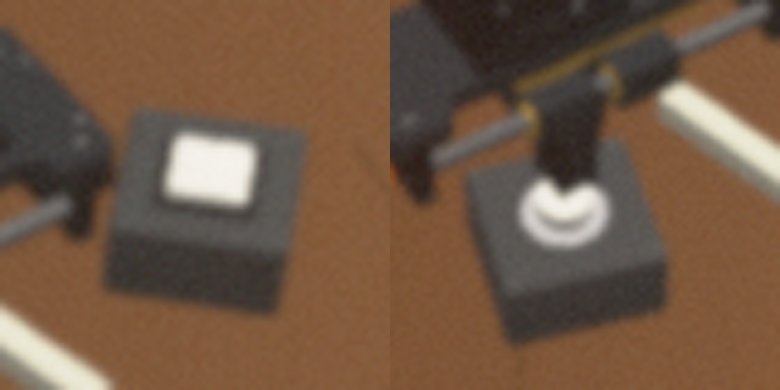

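The key is down, with no side wall showing. The tips sit over the start button at (565,190). Pressing and holding.

```bash
python3 -m crank '[{"claw":1,"dx":0,"dy":0,"dz":0.25,"ax":0,"ay":0,"az":0},{"claw":1,"dx":0,"dy":0,"dz":0.2,"ax":0,"ay":0,"az":0},{"claw":1,"dx":0,"dy":0,"dz":0.15,"ax":0,"ay":0,"az":0},{"claw":1,"dx":0,"dy":0,"dz":0.08,"ax":0,"ay":0,"az":0},{"claw":1,"dx":0,"dy":0,"dz":0,"ax":0,"ay":0,"az":0}]'
```

```text
time: 9.83
ee_pos: [0.48, 0.095, 0.0573]
eef_rot: [0.156, 0.988, 0.0, -0.0]
ft_force: [-3.6, 0.4, 14.0]
width: 0.0004
grip_force: 6.6
```

```bash
python3 -m crank '[{"claw":1,"dx":0,"dy":0,"dz":0.05,"ax":0,"ay":0,"az":0},{"claw":1,"dx":0,"dy":0,"dz":0,"ax":0,"ay":0,"az":0}]'
```

```text
time: 10.0
ee_pos: [0.4801, 0.095, 0.0568]
eef_rot: [0.156, 0.988, 0.001, -0.0]
ft_force: [-11.3, -0.9, 32.0]
width: 0.0005
grip_force: 15.8
```

Hard stop. Holding 0.5 s more, then releasing and lifting clear.

```bash
python3 -m crank '[{"claw":1,"dx":0,"dy":0,"dz":0,"ax":0,"ay":0,"az":0},{"claw":1,"dx":0,"dy":0,"dz":0,"ax":0,"ay":0,"az":0},{"claw":1,"dx":0,"dy":0,"dz":0,"ax":0,"ay":0,"az":0},{"claw":1,"dx":0,"dy":0,"dz":0,"ax":0,"ay":0,"az":0},{"claw":1,"dx":0,"dy":0,"dz":0,"ax":0,"ay":0,"az":0},{"claw":1,"dx":0,"dy":0,"dz":0,"ax":0,"ay":0,"az":0}]'
python3 -m crank '[{"claw":1,"dx":0,"dy":0,"dz":-0.4,"ax":0,"ay":0,"az":0},{"claw":1,"dx":0,"dy":0,"dz":-0.8,"ax":0,"ay":0,"az":0},{"claw":1,"dx":0,"dy":0,"dz":-1,"ax":0,"ay":0,"az":0},{"claw":1,"dx":0,"dy":0,"dz":-1,"ax":0,"ay":0,"az":0},{"claw":1,"dx":0,"dy":0,"dz":-1,"ax":0,"ay":0,"az":0},{"claw":1,"dx":0,"dy":0,"dz":0,"ax":0,"ay":0,"az":0},{"claw":1,"dx":0,"dy":0,"dz":0,"ax":0,"ay":0,"az":0},{"claw":1,"dx":0,"dy":0,"dz":0,"ax":0,"ay":0,"az":0}]'
python3 - <<'E'
from bench import r
import cv2
cv2.imwrite("pics/end.png",r.camera("scene")["color"][:,:,::-1])
E
```

```text
time: 10.5
ee_pos: [0.4801, 0.095, 0.0568]
eef_rot: [0.156, 0.988, 0.001, -0.0]
ft_force: [-10.7, -0.2, 31.8]
width: 0.0003
grip_force: 15.8
time: 11.17
ee_pos: [0.479, 0.0946, 0.1802]
eef_rot: [0.156, 0.988, -0.0, -0.0]
ft_force: [-0.1, -0.9, -0.6]
width: 0.0003
grip_force: 0.0
```

View pics/end.png

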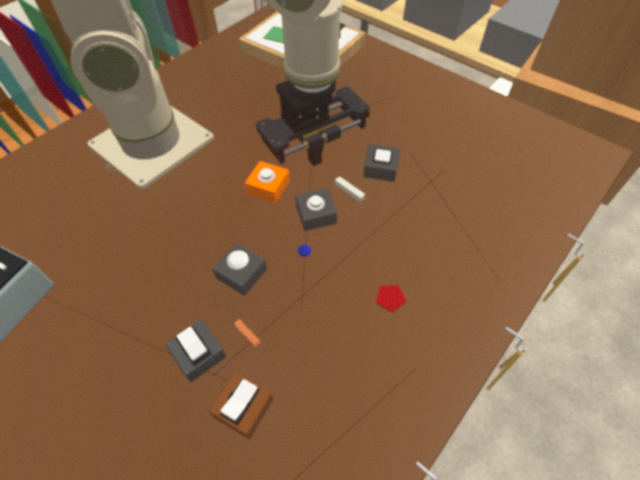

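The start button (316,203) is back up, the rocker (192,344) is tipped, the key (382,156) is down, nothing else has shifted, and the arm is clear.

```bash
python3 -c "from bench import r; print(r.close_job())"
```

```text
the job is handed in; nothing more can be done
None
```

I pressed the rocker, pump key and start button in that order, each to its hard stop, and held start for over half a second. In the last picture start is back up, stop looks unpressed and nothing has shifted; the job is handed in, and no verdict came back.

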